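# Take the tall battery pack out of its latched charger dock

### The job

The impact wrench needs the tall battery pack. Press the paddle of the tall pack's charger dock down until it clicks and stays down by itself (do not ram it), let go of it, then pull the pack straight out of its dock against the snap that holds it and set it down gently, upright, in the middle of the black rubber mat, leaving the paddle latched down. Leave the short pack docked with its paddle up, and do not disturb the other things on the bench.

Things in the scene. Friction and masses are not known exactly. Their poses are not given: they have to be found in the camera images.
- dock_tall: black plastic charger dock, fixed, holding the tall pack; 109 mm wide, deck 30 mm high from x = -53 to 63 mm, stop wall behind the pack 64 mm high. Origin: on the bench under the centre of the docked pack. The pack slides OUT along the dock's -x; y is across, z up. In front two fixed cheeks, 28 mm high, flank the paddle (x -112 to -50 mm, y +-23 to +-36 mm).
- mouth_tall (a point): front end of the tall dock's side walls, 10 mm out from the dock's origin, at their top, 48 mm high. Lips reach in to y = +-34 mm over the pack's foot (1.5 mm play, slick): no lifting until the pack has slid out 62 mm. Two spring balls in the walls snap into notches of the foot: 14 to 20 N of straight pull frees it within some 10 mm, then it slides lightly.
- latch_tall: grey plastic latch lever of the tall pack's dock; origin on its hinge, low inside the dock (dock frame 30, 0, 12 mm), its own -x points out along the paddle. It swings 0.2 rad from up (rest) to fully down (its x axis level). Up, its tooth stands in front of the pack and blocks it; down, all of it lies below the deck. Its plastic takes up to 60 N.
- paddle_tall (a point): the place to press: top of the grey ribbed paddle (30 mm wide, 85 mm long), 20 mm from its free end, 125 mm out from the dock's origin; 55 mm above the bench when up, 24 mm fully down. Spring 2 to 4 N up; half way down a detent resists (8 to 15 N to press slowly through), beyond it the paddle snaps down and stays 26 mm above the bench, just short of its stop. Pressed only part way it springs back.
- pack_tall: grey battery pack with a black foot, 75 mm tall, 0.4 to 0.75 kg: foot 100 x 78 x 10 mm, above it the body 100 mm long (along x), 60 mm wide (y), from 10 to 75 mm height. Origin: centre of its underside; docked, its axes are those of the dock and its underside is 30 mm above the bench. Grip the body across its 60 mm width.
- dock_short: an identical dock, fixed, holding the short pack; same frame. Leave it alone.
- latch_short: the latch lever of the short pack's dock, same as the other. Leave it up.
- paddle_short (a point): the place on the paddle of the short pack's dock, like the other. Do not press it.
- pack_short: battery pack like the tall one but only 48 mm tall; stays in its dock. Origin: centre of its underside.
- mat: black rubber mat, 220 (x) x 180 (y) x 4 mm, fixed flat on the bench. Origin: centre of its underside.
- impact_wrench: black cordless impact wrench without battery, lying on its side, 150 mm long, 200 mm across with its handle, 64 mm high, loose; beyond the mat. Origin: on the bench under the middle of its barrel.
- sprayer: white and red pump sprayer bottle, 95 mm across, 217 mm tall, loose, standing on the far left of the docks. Origin: centre of its underside.
- spray_can: grey spray can, 58 mm across, 190 mm tall, loose, standing left of the docks. Origin: centre of its underside.

How it is judged:
By the outcome, as a careful person would: the job done as asked, in the order asked, and still so for the second after the job is handed in, with the robot touching nothing.
It also fails if it takes over 64 s, if anything falls off the work surface, if the arm or the gripper's body presses on something with over 40 N, if the wrist force passes 120 N, or if a joint passes its speed limit or range.

### The arm

A 6-joint arm with a two-finger parallel gripper is mounted at the origin on the work surface. World frame = base frame: x ahead of the robot, y to its left, z up, the work surface at z = 0. Lengths are in m, angles in rad, forces in N, time in s.
With the tool pointing down it reaches from about 0.3 to 0.775 m from the base axis. Payload 14.6 kg.
Tool frame: the origin (TCP) lies on the centre line of the jaws, within the pads' length; the fingertips stand 19 mm ahead of it and the grasp point (between the pads) is the TCP; y points along the fingers, x is the direction in which the jaws open and shut, and the axes are right-handed (so a half turn about y gives the same grasp; the last joint's range is limited). The gripper opens to 94 mm and grips with 3 to 60 N. Pads are 16 mm wide; open, the fingers measure 119 mm over their backs; the gripper's body (75 mm by 177 mm) begins 78 mm behind the grasp point.
Start: joints at [1.065, 0.3, 1.521, -0, 1.321, -0.067], TCP at [0.234, 0.498, 0.224] pointing down, gripper open.
Joint ranges: [-3.03, 3.03], [-0.79, 2.21], [0.23, 2.52], [-1.04, 4.18], [0, 3.07], [-2.55, 2.55]. Speed limits (rad/s): [2.22, 2.22, 2.57, 3.14, 3.14, 3.14].

### API

Orientations are given as [roll, pitch, yaw] about the fixed x, y, z axes, in that order (R = Rz(yaw) Ry(pitch) Rx(roll)).
In Python, from station import ctrl, optics gives the robot as it stands.
- The arm moves only by the tool jog_arm, never from a script. Its argument "targets" is a list of rows, each a list of 3 entries, a list of its own where there are three numbers: the finger opening in cm, from 0 to 9.4, then the shift along the tool's x, y, z in cm, then the turn about the tool's y in rad. A call has 1 to 10 rows; each row is the pose to reach, as a shift and turn from the pose commanded when the call began, along the tool's axes at that moment; what a row does not reach only later rows make up. A row lasts 1/10 s, in which the tool goes at most 50 mm and 8.59 degrees, less where a joint would pass 70% of its speed; a pose out of reach is approached as far as the arm can. A call with a gripper value outside its range is refused whole. The fingers move at their own pace and stop on an object; "grip_force" is the grip in N (left out, the last holds). Time passes only in rows, so rows that repeat a pose let the fingers close. It gives the time, the measured TCP pose, the force and the opening at its end, in the units of the state.
- ctrl.get_obs(): the state, without advancing time (a new reading comes with each control period).
- optics.camera(name): name is "scene" or "top"; returns a dict with "img" (384x512x3 uint8, red, green, blue), "range_z" (384x512 float32, m along the optical axis (not along the pixel's ray), 0 where there is no reading), "camera_matrix" (3x3 intrinsics, pixels), "k1" (the pictures are not rectified: a ray, as slopes to the right and down, at radius r is drawn at 1 + k1 r^2 times it, then the intrinsics apply), "world_to_cam" (4x4, takes a point from world to camera coordinates). Camera axes: x right, y up, looking along -z (the intrinsics and any distortion apply to the point x, -y, -z); pixel columns grow to the right and rows downward; lengths in m; the calibration is good to about 2 mm. A picture is of the moment at which its call begins.
- ctrl.hand_in(): hands the job in, once; it reports no verdict.
The state is a dict: "time_s": time; "qpos": joint angles; "joint_vel": joint speeds; "tau": joint torques, N m; "ee_pos": TCP position; "eef_rot": TCP orientation; "force": force on the tool from outside, world axes, zero at the start; "moment": the same for the moment, N m; "grip_width": finger opening in m.
Only numpy, scipy, OpenCV 4.12 (cv2) and the standard library are available. Lean on these libraries where they do the work, as an engineer would, in place of code of your own. Each camera call takes 0.05 s, during which the arm holds its last target. There are 200 camera calls.

## Working session

There is one attempt and no reset: what is moved stays moved. The work goes in short steps, Python scripts to look and compute and a tool call to move; the robot and the scene stay as the last step left them, time stands still between calls to the robot, and variables do not carry over. Pictures are saved under pics/ and viewed, about 8 in all and at most 12, crops included, and the job is handed in when it is done.

Besides the shell and the picture viewer there is one more tool, called after ">>>" as name(argument=value, ...), one argument or row to a line, values as JSON. jog_arm: Moves the arm, as the interface text tells. Its arguments: {"type":"object","properties":{"targets":{"type":"array","items":{"type":"array"}},"grip_force":{"type":"number"}},"required":["targets"]}

```bash
ls; mkdir -p pics
cat > h.py <<'E'
import numpy as np, cv2
from station import ctrl, optics
def shot(n):
    c=optics.camera(n); np.savez(f'/tmp/{n}.npz',**c); return c
def cloud(c):
    K=np.array(c['camera_matrix']);k1=float(c['k1']);d=c['range_z'];h,w=d.shape
    u,v=np.meshgrid(np.arange(w),np.arange(h))
    p=cv2.undistortPoints(np.stack([u,v],-1).reshape(-1,1,2).astype(np.float64),K,np.array([k1,0,0,0.])).reshape(h,w,2)
    P=np.stack([p[...,0]*d,-p[...,1]*d,-d,np.ones_like(d)],-1)
    W=P@np.linalg.inv(np.array(c['world_to_cam'])).T
    W=W[...,:3]; W[d<=0]=np.nan
    return W
E
python3 - <<'E'
from h import *
for n in('scene','top'):
    c=shot(n); cv2.imwrite(f'pics/{n}0.png',cv2.resize(c['img'][...,::-1],(800,600)))
    print(n,c['camera_matrix'],c['k1'],np.linalg.inv(c['world_to_cam'])[:3,3],(c['range_z']>0).mean())
print(ctrl.get_obs())
E
```

```text
pics
scene [[367.09842733   0.         253.6147164 ]
 [  0.         367.09842733 195.11300956]
 [  0.           0.           1.        ]] -0.04663858532042542 [1.24452143 0.18233294 0.77913652] 0.9960072835286459
top [[386.91654156   0.         252.5611312 ]
 [  0.         386.91654156 193.88714702]
 [  0.           0.           1.        ]] -0.07504561227885893 [0.51837473 0.07236727 1.1356903 ] 0.9962310791015625
{'time_s': 0.1, 'qpos': array([ 1.06540877e+00,  3.00400797e-01,  1.52145938e+00,  1.50653872e-05,
        1.32070698e+00, -6.66110001e-02]), 'joint_vel': array([ 4.95395627e-05, -3.14446397e-03, -2.09223095e-04,  1.89371114e-03,
        8.20547336e-06, -4.67598251e-04]), 'tau': array([ 1.62937311e-03, -5.32637429e+01, -3.53283727e+01,  7.09864986e-02,
        2.34893057e-02, -7.91265916e-05]), 'ee_pos': array([0.23356839, 0.49772726, 0.22397637]), 'eef_rot': array([-1.57071690e+00,  9.71363735e-04,  1.13201607e+00]), 'force': array([ 0.25980609,  0.80459823, -0.302857  ]), 'moment': array([ 0.01028289, -0.07715875,  0.00143523]), 'grip_width': 0.09388810602159185}
```

View pics/scene0.png

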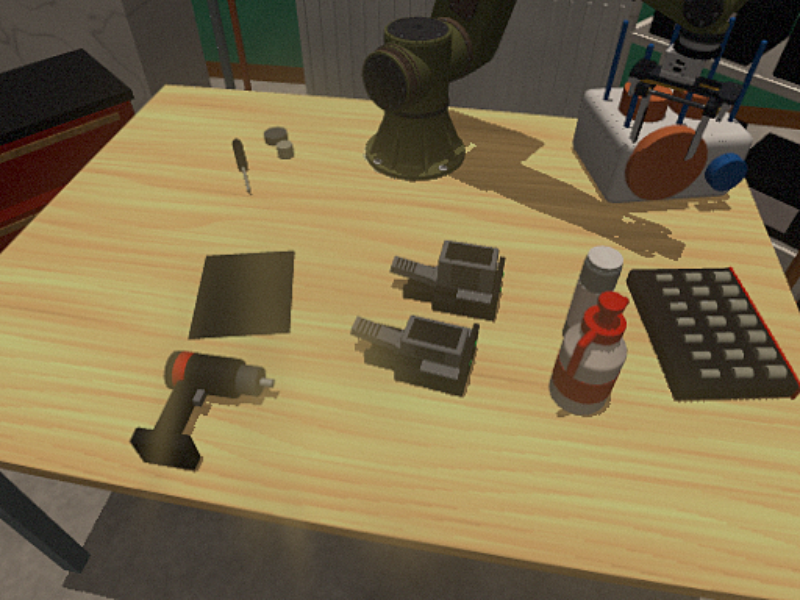

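View pics/top0.png

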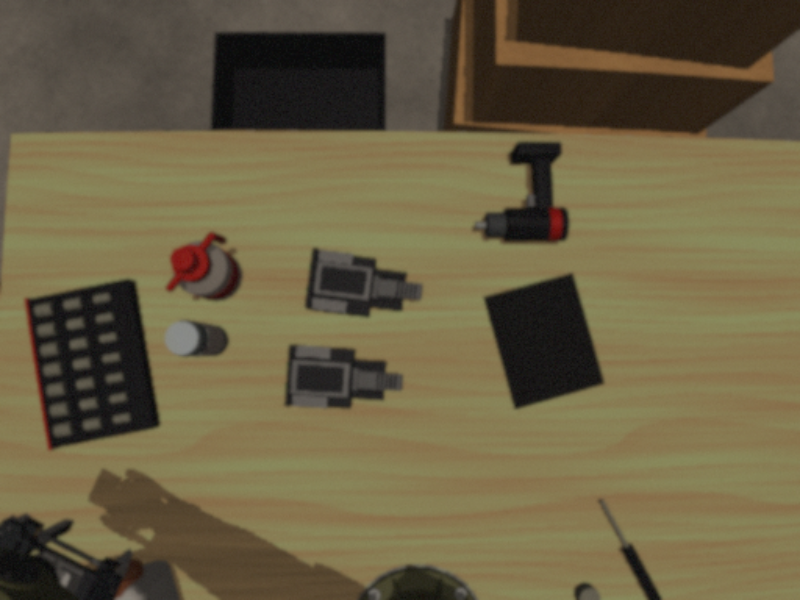

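The scene view shows two docks (tall pack apparently at ~(468,262), the other at ~(435,345)), paddles pointing to the mat at (243,293). In the top view they are at ~(325,377) and ~(342,281), with the mat at (544,340). Next I measure heights and poses by depth.

```bash
cat > m.py <<'E'
from h import *
def rect(P): 
    (c,s,a)=cv2.minAreaRect((P[:,:2]*1000).astype(np.float32)); return np.round(c,1),np.round(s,1),round(a,2)
if __name__=='__main__':
    c=dict(np.load('/tmp/top.npz')); W=cloud(c); z=W[...,2]
    bench=W[(z<.02)&(abs(W[...,0]-.45)<.3)&(abs(W[...,1])<.3)]
    print('bench z',np.median(bench[:,2]))
    for nm,(x0,x1,y0,y1) in dict(near=(340,415,270,415),far=(238,325,290,435)).items():
        s=.64; sl=(slice(int(x0*s),int(x1*s)),slice(int(y0*s),int(y1*s)))
        w=W[sl].reshape(-1,3); w=w[np.isfinite(w[:,2])]
        print(nm,np.histogram(w[:,2],np.arange(.015,.13,.005)))
        for lo,hi in((.015,.13),(.07,.085),(.095,.115)):
            q=w[(w[:,2]>lo)&(w[:,2]<hi)]
            if len(q)>50: print(lo,hi,len(q),rect(q),np.median(q,0).round(4))
    g=c['img'].max(2); m=(g<60)&(abs(W[...,0]-.57)<.2)&(z<.02)&(W[...,1]<-.05)&(W[...,1]>-.5)
    n,l,st,ce=cv2.connectedComponentsWithStats(m.astype(np.uint8)); i=1+st[1:,4].argmax()
    print('mat',rect(W[l==i]),np.median(W[l==i],0))
E
python3 m.py
```

```text
bench z -3.3935110979044225e-05
near (array([  4,  24, 244, 118,  61, 156, 394, 134,  86,  97,  34,   2,   7,
         1,   3,   2,  18, 470, 374,   3,   0,   0]), array([0.015, 0.02 , 0.025, 0.03 , 0.035, 0.04 , 0.045, 0.05 , 0.055,
       0.06 , 0.065, 0.07 , 0.075, 0.08 , 0.085, 0.09 , 0.095, 0.1  ,
       0.105, 0.11 , 0.115, 0.12 , 0.125]))
0.015 0.13 2232 (array([474.5, 132.5]), array([209.3, 109.5]), 86.43) [0.476  0.1555 0.054 ]
0.095 0.115 865 (array([477. , 170.9]), array([100.9,  61.3]), 86.58) [0.4761 0.1712 0.1047]
far (array([ 11,  37, 235, 111,  74, 145, 370, 151,  82, 120,  37,  73, 608,
       107,   0,   0,   0,   0,   0,   0,   0,   0]), array([0.015, 0.02 , 0.025, 0.03 , 0.035, 0.04 , 0.045, 0.05 , 0.055,
       0.06 , 0.065, 0.07 , 0.075, 0.08 , 0.085, 0.09 , 0.095, 0.1  ,
       0.105, 0.11 , 0.115, 0.12 , 0.125]))
0.015 0.13 2161 (array([642.9,  94.5]), array([206.1, 109.6]), 83.05) [0.6396 0.1202 0.0528]
0.07 0.085 788 (array([647.6, 134.2]), array([100.4,  61.1]), 83.06) [0.6469 0.134  0.0778]
mat (array([ 542. , -242.3]), array([214.3, 176.3]), 15.07) [ 0.54067493 -0.2414024   0.00368151]
```

Run:
```python
from h import *
P=np.concatenate([cloud(dict(np.load(f'/tmp/{n}.npz'))).reshape(-1,3) for n in('scene','top')]);P=P[np.isfinite(P[:,2])]
print('max height cm; rows x 0.0..0.7, cols y 0.65..-0.05')
for x in np.arange(0,.7,.05):
    r=[]
    for y in np.arange(.65,-.1,-.05):
        q=P[(abs(P[:,0]-x)<.025)&(abs(P[:,1]-y)<.025),2]
        r.append('%3d'%(q.max()*100) if len(q) else ' --')
    print('%.2f'%x,*r)
c=np.load('/tmp/scene.npz')['img'][30:150,340:500,::-1]
cv2.imwrite('pics/crop1.png',cv2.resize(c,(800,600),interpolation=cv2.INTER_CUBIC))
```

```text
max height cm; rows x 0.0..0.7, cols y 0.65..-0.05
0.00  20  21  21  21  20  16   0   0   0   0   0  25  30  30  30
0.05  16  27  23  21  33  14   0   0   0   0   0   9  30  30  30
0.10  15  18  19  18  33   0   0   0   0   0   0   2  25  30  29
0.15  11  19  19  19  34   0   0   0   0   0   0   0   0  26   0
0.20   0   0  46  36  40  44   0   0   0   0   0   0   0   0   0
0.25   0  34  48  48  52  49   0   0   0   0   0   0   0   0   0
0.30   0   0  34  49  51   0   0   0   0   0   0   0   0   0   0
0.35   4   4   3   0   0   0   0   0   0   0   0   0   0   0   0
0.40   5   4   4   4   1   0   0   0   0   5   4   2   0   0   0
0.45   5   5   4   4   0   0   0   0   6  11  10  10   6   0   0
0.50   5   4   4   3   0  19  19   0   6  10  10  10   5   0   0
0.55   5   5   4   3   0  19  19   0   6   6   5   3   0   0   0
0.60   5   4   4   4   0  18  14   0   0   7   8   8   5   6   0
0.65   3   4   4   3   0  22  21   6   0   8   8   8   5   6   0
```

View pics/crop1.png

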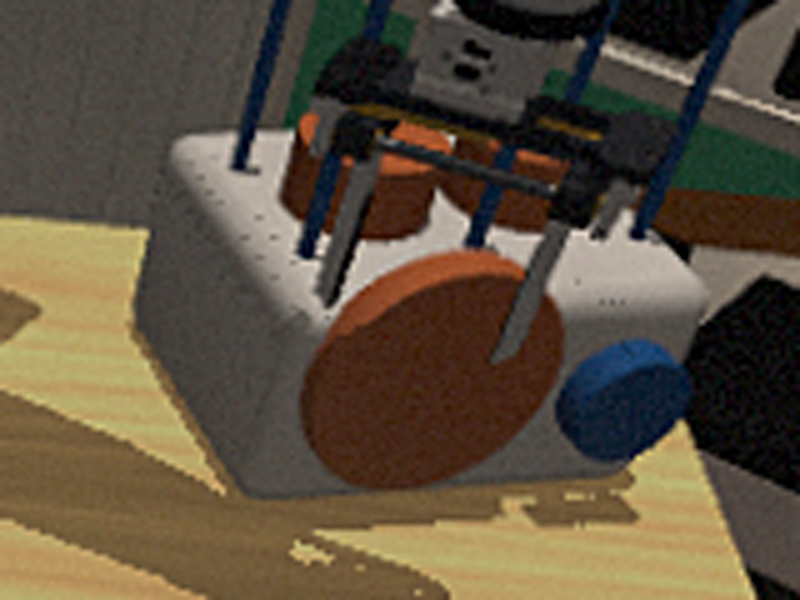

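The crop shows a fixed machine with blue rods (rod feet at ~(240,160)–(640,230)) just behind the gripper, so I back out along +x before turning.

>>> jog_arm(
  targets=[
    [9.4,[1.5,0,-10.3],0],
    [9.4,[1.5,0,-10.3],0],
    [9.4,[1.5,0,-10.3],0],
    [0,[-30.85,0,-40.5],0.3],
    [0,[-30.85,0,-40.5],0.6],
    [0,[-30.85,0,-40.5],0.9],
    [0,[-30.85,0,-40.5],1.193],
    [0,[-30.85,0,-40.5],1.193],
    [0,[-30.85,0,-40.5],1.193],
    [0,[-30.85,0,-40.5],1.193],
  ],
)

```text
time_s: 1.1
ee_pos: [0.4407, 0.133, 0.2244]
eef_rot: [-1.571, -0.0, 0.076]
force: [0.1, 0.6, -0.1]
grip_width: 0.0414
```

>>> jog_arm(
  targets=[
    [0,[0,0,0],0],
    [0,[0,0,0],0],
  ],
)

```text
time_s: 1.3
ee_pos: [0.4407, 0.1342, 0.2243]
eef_rot: [-1.571, 0.0, 0.081]
force: [-0.2, 0.5, 0.0]
grip_width: 0.0258
```

>>> jog_arm(
  targets=[
    [0,[2.15,0,-9.0],0.142],
    [0,[2.15,0,-9.0],0.142],
    [0,[2.15,4,-9.0],0.142],
    [0,[2.15,8,-9.0],0.142],
    [0,[2.15,12,-9.0],0.142],
    [0,[2.15,12.5,-9.0],0.142],
    [0,[2.15,12.5,-9.0],0.142],
    [0,[2.15,12.5,-9.0],0.142],
  ],
)

```text
time_s: 2.1
ee_pos: [0.4705, 0.0475, 0.1013]
eef_rot: [-1.571, -0.002, -0.058]
force: [-0.6, -0.5, -0.1]
grip_width: 0.0005
```

Run:
```python
from h import *
o=ctrl.get_obs(); print(o['time_s'],o['ee_pos'],o['eef_rot'],o['force'],o['grip_width'])
c=shot('scene'); t=shot('top')
a=c['img'][120:264,200:360,::-1]; b=t['img'][150:270,170:290,::-1]
cv2.imwrite('pics/p2.png',np.hstack([cv2.resize(a,(430,387)),cv2.resize(b,(370,387))]))
```

```text
2.1 [0.47050629 0.04746901 0.10129565] [-1.57052876 -0.00244034 -0.05844517] [-0.6026383  -0.46390895 -0.08135247] 0.0005230267754381632
```

View pics/p2.png

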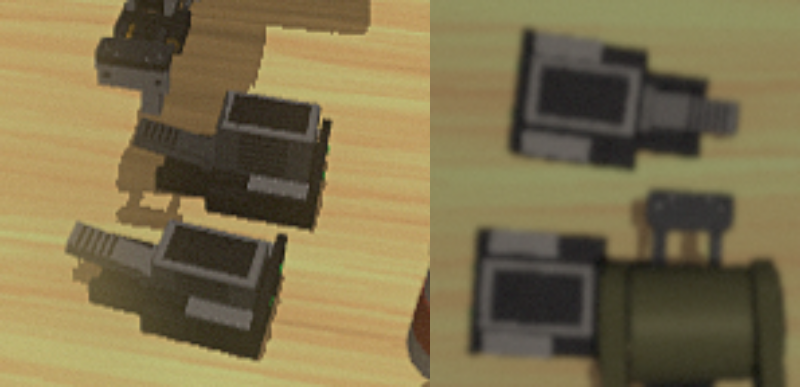

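The picture shows the closed fingers at ~(152,100) directly over the ribbed paddle end (~(145,130)). I press slowly.

>>> jog_arm(
  targets=[
    [0,[0,1.0,0],0],
    [0,[0,1.8,0],0],
    [0,[0,2.2,0],0],
    [0,[0,2.4,0],0],
    [0,[0,2.55,0],0],
    [0,[0,2.7,0],0],
    [0,[0,2.85,0],0],
    [0,[0,3.0,0],0],
    [0,[0,3.15,0],0],
    [0,[0,3.3,0],0],
  ],
)

```text
time_s: 3.2
ee_pos: [0.4697, 0.0467, 0.0664]
eef_rot: [-1.571, -0.0, -0.06]
force: [0.5, -0.3, 3.0]
grip_width: 0.0004
```

>>> jog_arm(
  targets=[
    [0,[0,0.15,0],0],
    [0,[0,0.3,0],0],
    [0,[0,0.45,0],0],
    [0,[0,0.6,0],0],
    [0,[0,0.7,0],0],
    [0,[0,0.8,0],0],
  ],
)

```text
time_s: 3.8
ee_pos: [0.47, 0.0464, 0.0588]
eef_rot: [-1.571, -0.001, -0.06]
force: [0.7, -3.9, 5.5]
grip_width: 0.0006
```

>>> jog_arm(
  targets=[
    [0,[0,0.1,0],0],
    [0,[0,0.2,0],0],
    [0,[0,0.3,0],0],
    [0,[0,0.4,0],0],
    [0,[0,0.5,0],0],
    [0,[0,0.6,0],0],
  ],
)

```text
time_s: 4.4
ee_pos: [0.4695, 0.0468, 0.0523]
eef_rot: [-1.571, 0.0, -0.06]
force: [0.2, -0.5, 1.9]
grip_width: 0.0004
```

>>> jog_arm(
  targets=[
    [0,[0,0.1,0],0],
    [0,[0,0.2,0],0],
    [0,[0,0.3,0],0],
    [0,[0,0.4,0],0],
    [0,[0,0.5,0],0],
  ],
)

```text
time_s: 4.9
ee_pos: [0.4695, 0.0467, 0.0473]
eef_rot: [-1.571, 0.0, -0.06]
force: [1.1, 0.2, 0.3]
grip_width: 0.0005
```

>>> jog_arm(
  targets=[
    [0,[0,0.1,0],0],
    [0,[0,0.2,0],0],
    [0,[0,0.27,0],0],
    [0,[0,0.27,0],0],
  ],
)

```text
time_s: 5.3
ee_pos: [0.4697, 0.0466, 0.0448]
eef_rot: [-1.571, -0.0, -0.06]
force: [-1.1, -1.9, 2.7]
grip_width: 0.0007
```

>>> jog_arm(
  targets=[
    [0,[0,-1,0],0],
    [0,[0,-4,0],0],
    [0,[0,-8,0],0],
    [0,[0,-12,0],0],
    [0,[0,-15,0],0],
    [0,[-10,-15,0],0],
    [0,[-14,-15,0],0],
    [0,[-14,-15,0],0],
    [0,[-14,-15,0],0],
  ],
)

```text
time_s: 6.2
ee_pos: [0.3268, 0.0553, 0.1954]
eef_rot: [-1.571, -0.001, -0.059]
force: [0.5, -0.7, 0.4]
grip_width: 0.0002
```

Run:
```python
from h import *
o=ctrl.get_obs(); print(o['time_s'],o['ee_pos'],o['eef_rot'],o['force'],o['grip_width'])
c=shot('scene'); t=shot('top')
u=np.array([.061,.998]); 
for n,k in(('scene',c),('top',t)):
    W=cloud(k).reshape(-1,3)
    for nm,O,yaw in(('tall',(.477,.1709),86.5),('short',(.6476,.1342),83.06)):
        a=np.radians(yaw); d=W[:,:2]-O; X=d@[np.cos(a),np.sin(a)]; Y=d@[-np.sin(a),np.cos(a)]
        q=W[(abs(Y)<9)&(abs(Y)<.009)&(abs(X+.125)<.006)&(W[:,2]<.07)]
        print(n,nm,'paddle z',np.median(q[:,2]),len(q))
a=c['img'][120:264,200:360,::-1]; cv2.imwrite('pics/p3.png',cv2.resize(a,(640,576)))
```

```text
6.2 [0.32678565 0.05532598 0.19540926] [-1.57052108e+00 -1.35622449e-03 -5.92554962e-02] [ 0.46831609 -0.72893156  0.35612831] 0.00020191178215997447
scene tall paddle z 0.025880685618101973 23
scene short paddle z 0.05219629477364951 47
top tall paddle z 0.026996428136263795 27
top short paddle z 0.05537638339427364 28
```

View pics/p3.png

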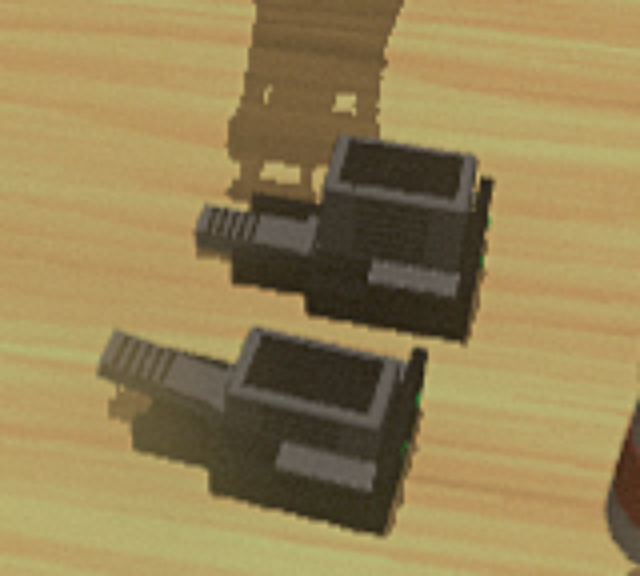

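The paddle stays down at 26–27 mm (picture (200–310, 205–250)), and the short one is still up. Now over the pack, fingers open.

>>> jog_arm(
  targets=[
    [9.4,[14.3,0,12.45],0],
    [9.4,[14.3,0,12.45],0],
    [9.4,[14.3,0,12.45],0],
    [9.4,[14.3,0,12.45],0],
    [9.4,[14.3,0,12.45],0],
    [9.4,[14.3,0,12.45],0],
    [9.4,[14.3,2,12.45],0],
    [9.4,[14.3,4,12.45],0],
  ],
)

```text
time_s: 7.1
ee_pos: [0.4801, 0.1702, 0.1547]
eef_rot: [-1.57, -0.001, -0.061]
force: [-0.0, -0.2, 0.2]
grip_width: 0.0611
```

>>> jog_arm(
  targets=[
    [9.4,[0,0,0],0],
    [9.4,[0,0,0],0],
  ],
)

```text
time_s: 7.3
ee_pos: [0.4801, 0.1704, 0.1555]
eef_rot: [-1.571, -0.0, -0.061]
force: [0.4, -0.2, -0.3]
grip_width: 0.0771
```

Run:
```python
from h import *
o=ctrl.get_obs(); print(o['time_s'],o['ee_pos'],o['eef_rot'],o['force'],o['grip_width'])
c=shot('scene'); 
a=c['img'][120:264,200:360,::-1]; cv2.imwrite('pics/p4.png',cv2.resize(a,(640,576)))
```

```text
7.3 [0.48006886 0.17035022 0.15550035] [-1.57075664e+00 -2.20684103e-04 -6.05655088e-02] [ 0.38517858 -0.24914705 -0.26555526] 0.07710780689052617
```

View pics/p4.png

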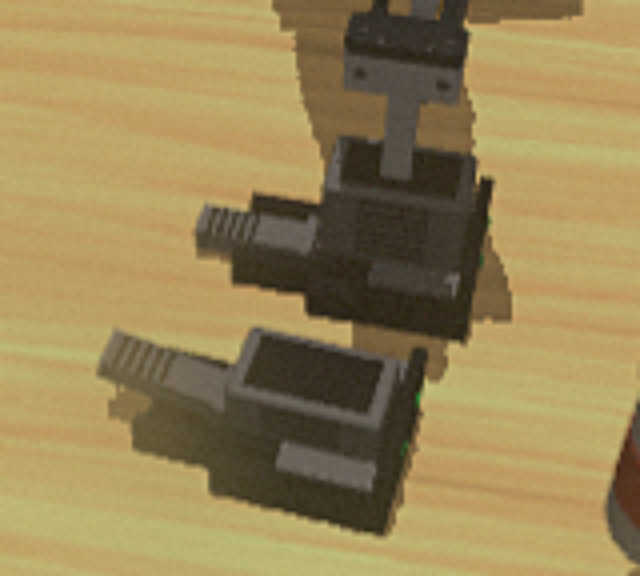

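Fingers are centred along the pack, tip at ~(400,175). I correct 3 mm sideways and descend.

>>> jog_arm(
  targets=[
    [9.4,[-0.3,0,0],0],
    [9.4,[-0.3,0,0],0],
    [9.4,[-0.3,0.5,0],0],
    [9.4,[-0.3,2,0],0],
    [9.4,[-0.3,4,0],0],
    [9.4,[-0.3,6,0],0],
    [9.4,[-0.3,7.2,0],0],
    [9.4,[-0.3,7.8,0],0],
    [9.4,[-0.3,8.15,0],0],
    [9.4,[-0.3,8.15,0],0],
  ],
)

```text
time_s: 8.35
ee_pos: [0.4772, 0.171, 0.0734]
eef_rot: [-1.571, -0.0, -0.06]
force: [-0.4, -0.4, -1.0]
grip_width: 0.094
```

>>> jog_arm(
  targets=[
    [6.2,[0,0,0],0],
    [6.2,[0,0,0],0],
    [6.2,[0,0,0],0],
    [6.2,[0,0,0],0],
    [5.0,[0,0,0],0],
    [5.0,[0,0,0],0],
    [5.0,[0,0,0],0],
  ],
  grip_force=8,
)

```text
time_s: 9.05
ee_pos: [0.477, 0.171, 0.0734]
eef_rot: [-1.571, 0.0, -0.06]
force: [-2.4, 0.1, 3.9]
grip_width: 0.0597
```

>>> jog_arm(
  targets=[
    [5.0,[0,0,0],0],
    [5.0,[0,0,0],0],
    [5.0,[0,0,0],0],
    [5.0,[0,0,-0.1],0],
    [5.0,[0,0,-0.2],0],
    [5.0,[0,0,-0.3],0],
    [5.0,[0,0,-0.4],0],
  ],
  grip_force=45,
)

```text
time_s: 9.75
ee_pos: [0.4766, 0.1683, 0.0735]
eef_rot: [-1.569, 0.0, -0.059]
force: [-5.5, 17.1, 5.5]
grip_width: 0.0596
```

>>> jog_arm(
  targets=[
    [5.0,[0,0,-0.1],0],
    [5.0,[0,0,-0.2],0],
    [5.0,[0,0,-0.3],0],
    [5.0,[0,0,-0.4],0],
    [5.0,[0,0,-0.5],0],
    [5.0,[0,0,-0.6],0],
    [5.0,[0,0,-0.8],0],
    [5.0,[0,0,-1.0],0],
  ],
)

```text
time_s: 10.55
ee_pos: [0.4764, 0.1579, 0.0735]
eef_rot: [-1.569, -0.001, -0.06]
force: [-1.1, 8.9, 3.6]
grip_width: 0.0599
```

>>> jog_arm(
  targets=[
    [5.0,[0,0,-0.4],0],
    [5.0,[0,0,-0.9],0],
    [5.0,[0,0,-1.5],0],
    [5.0,[0,0,-2.2],0],
    [5.0,[0,0,-3.0],0],
    [5.0,[0,0,-3.8],0],
    [5.0,[0,0,-4.6],0],
    [5.0,[0,0,-5.4],0],
    [5.0,[0,0,-6.2],0],
    [5.0,[0,0,-6.7],0],
  ],
)

```text
time_s: 11.55
ee_pos: [0.4722, 0.0894, 0.0733]
eef_rot: [-1.571, -0.0, -0.06]
force: [0.2, 2.8, 4.5]
grip_width: 0.0598
```

Run:
```python
from h import *
o=ctrl.get_obs(); print(o['time_s'],o['ee_pos'],o['eef_rot'],o['force'],o['grip_width'])
c=shot('scene'); 
a=c['img'][120:264,200:360,::-1]; cv2.imwrite('pics/p5.png',cv2.resize(a,(640,576)))
```

```text
11.55 [0.47222204 0.08938679 0.07328754] [-1.57068636e+00 -1.44297238e-04 -6.04801117e-02] [0.16517994 2.8278258  4.46827313] 0.059791210995850046
```

View pics/p5.png

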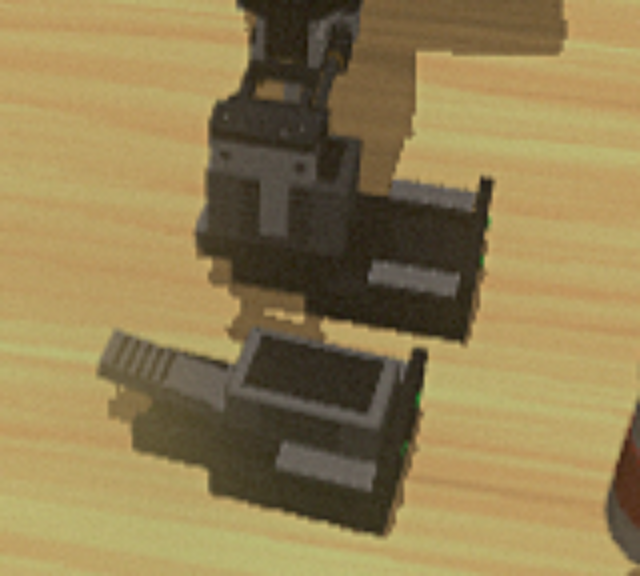

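The pack (200–360, 140–260) is out past the mouth, gripped centrally. Lift.

>>> jog_arm(
  targets=[
    [5.0,[0,-0.3,0],0],
    [5.0,[0,-0.8,0],0],
    [5.0,[0,-1.6,0],0],
    [5.0,[0,-2.8,0],0],
    [5.0,[0,-4,0],0],
    [5.0,[0,-5.2,0],0],
    [5.0,[0,-6.4,0],0],
    [5.0,[0,-7.4,0],0],
    [5.0,[0,-8,0],0],
    [5.0,[0,-8,0],0],
  ],
)

```text
time_s: 12.6
ee_pos: [0.4725, 0.0901, 0.154]
eef_rot: [-1.571, -0.001, -0.06]
force: [0.1, 0.1, -8.0]
grip_width: 0.0596
```

>>> jog_arm(
  targets=[
    [5.0,[0.3,0,-1],0],
    [5.0,[0.9,0,-3.3],0],
    [5.0,[1.9,0,-7],0],
    [5.0,[3.0,0,-11],0],
    [5.0,[4.1,0,-15],0],
    [5.0,[5.2,0,-19],0],
    [5.0,[6.3,0,-23],0],
    [5.0,[7.4,0,-27],0],
    [5.0,[8.3,0,-30.2],0],
    [5.0,[8.8,0,-32],0],
  ],
)

```text
time_s: 13.6
ee_pos: [0.5404, -0.2378, 0.1521]
eef_rot: [-1.571, 0.001, -0.062]
force: [1.3, 1.4, -6.8]
grip_width: 0.0601
```

>>> jog_arm(
  targets=[
    [5.0,[0,0,0],0],
    [5.0,[0,0,0],0],
    [5.0,[0,0,0],0],
  ],
)

```text
time_s: 13.9
ee_pos: [0.5406, -0.2341, 0.1528]
eef_rot: [-1.57, 0.001, -0.06]
force: [-0.4, 0.8, -7.3]
grip_width: 0.06
```

Run:
```python
from h import *
o=ctrl.get_obs(); print(o['time_s'],o['ee_pos'],o['eef_rot'],o['force'],o['grip_width'])
c=shot('scene'); W=cloud(c); np.set_printoptions(precision=4,suppress=True)
cv2.imwrite('pics/p6.png',cv2.resize(c['img'][100:292,70:326,::-1],(768,576)))
```

```text
13.9 [ 0.5405524  -0.23405142  0.15276992] [-1.57029753e+00  9.36510145e-04 -5.95110830e-02] [-0.40920739  0.77472964 -7.27480524] 0.05995235428435604
```

View pics/p6.png

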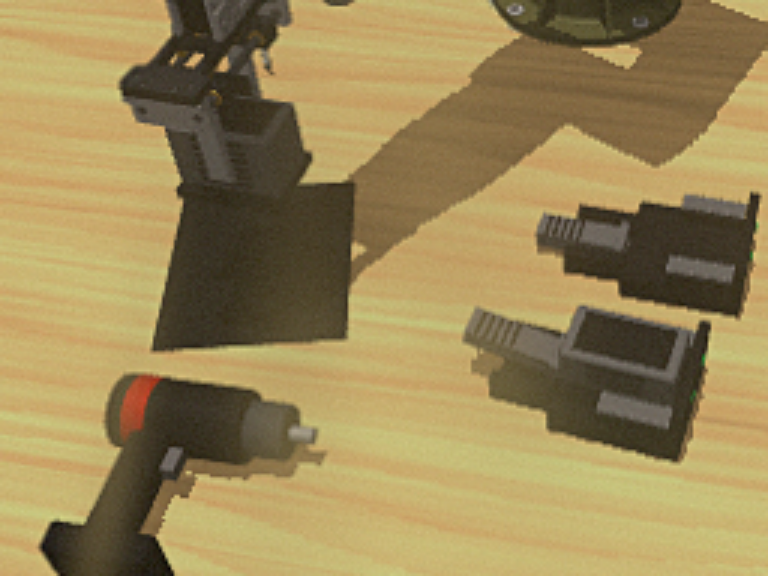

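The pack hangs level and upright over the mat's upper area ((180–305, 100–195)); the paddle stayed down. Lower it.

>>> jog_arm(
  targets=[
    [5.0,[0.15,0.5,-0.8],0],
    [5.0,[0.15,2.2,-0.8],0],
    [5.0,[0.15,4.2,-0.8],0],
    [5.0,[0.15,6.2,-0.8],0],
    [5.0,[0.15,7.8,-0.8],0],
    [5.0,[0.15,8.8,-0.8],0],
    [5.0,[0.15,9.4,-0.8],0],
    [5.0,[0.15,9.8,-0.8],0],
    [5.0,[0.15,9.9,-0.8],0],
    [5.0,[0.15,9.9,-0.8],0],
  ],
)

```text
time_s: 14.95
ee_pos: [0.5421, -0.2428, 0.0547]
eef_rot: [-1.571, -0.001, -0.06]
force: [-0.6, 0.4, -5.6]
grip_width: 0.0599
```

>>> jog_arm(
  targets=[
    [5.0,[0,0.1,0],0],
    [5.0,[0,0.2,0],0],
    [5.0,[0,0.3,0],0],
    [5.0,[0,0.4,0],0],
    [5.0,[0,0.45,0],0],
    [5.0,[0,0.5,0],0],
    [5.0,[0,0.5,0],0],
  ],
)

```text
time_s: 15.65
ee_pos: [0.5418, -0.2426, 0.0491]
eef_rot: [-1.571, 0.0, -0.06]
force: [-0.0, 0.0, -7.5]
grip_width: 0.0598
```

Force still shows the full weight; go on in 0.5 mm steps.

>>> jog_arm(
  targets=[
    [5.0,[0,0.05,0],0],
    [5.0,[0,0.1,0],0],
    [5.0,[0,0.13,0],0],
    [5.0,[0,0.16,0],0],
    [5.0,[0,0.16,0],0],
  ],
)

```text
time_s: 16.15
ee_pos: [0.5419, -0.2426, 0.0476]
eef_rot: [-1.571, 0.0, -0.06]
force: [0.4, -0.9, -6.8]
grip_width: 0.0597
```

>>> jog_arm(
  targets=[
    [5.0,[0,0.04,0],0],
    [5.0,[0,0.07,0],0],
    [5.0,[0,0.1,0],0],
    [5.0,[0,0.1,0],0],
    [5.0,[0,0.1,0],0],
  ],
)

```text
time_s: 16.65
ee_pos: [0.5419, -0.2427, 0.0474]
eef_rot: [-1.571, -0.0, -0.06]
force: [-4.5, 1.2, 4.7]
grip_width: 0.0598
```

Contact (force sign turned, +4.7 N). Release with low force, then rise.

>>> jog_arm(
  targets=[
    [5.0,[0,0,0],0],
    [5.0,[0,0,0],0],
    [6.2,[0,0,0],0],
    [6.6,[0,0,0],0],
    [7.5,[0,0,0],0],
    [9.0,[0,0,0],0],
    [9.0,[0,0,0],0],
    [9.0,[0,0,0],0],
    [9.0,[0,0,0],0],
  ],
  grip_force=8,
)

```text
time_s: 17.55
ee_pos: [0.5419, -0.2427, 0.0466]
eef_rot: [-1.571, -0.0, -0.06]
force: [0.5, -0.1, 0.1]
grip_width: 0.0904
```

>>> jog_arm(
  targets=[
    [9.0,[0,-0.5,0],0],
    [9.0,[0,-2,0],0],
    [9.0,[0,-5,0],0],
    [9.0,[0,-9,0],0],
    [9.0,[0,-13,0],0],
    [9.0,[0,-16,0],0],
    [9.0,[-5,-16,0],0],
    [9.0,[-10,-16,0],0],
    [9.0,[-14,-16,0],0],
    [9.0,[-14,-16,0],0],
  ],
)

```text
time_s: 18.55
ee_pos: [0.3991, -0.2339, 0.2082]
eef_rot: [-1.572, -0.001, -0.062]
force: [0.7, -0.3, 0.2]
grip_width: 0.0896
```

Run:
```python
from m import *
o=ctrl.get_obs(); print(o['time_s'],o['ee_pos'],o['force'],o['grip_width'])
c=shot('scene'); t=shot('top')
for n,k in(('scene',c),('top',t)):
    W3=cloud(k); W=W3.reshape(-1,3)
    for nm,O,yaw in(('tall',(.477,.1709),86.5),('short',(.6476,.1342),83.06)):
        a=np.radians(yaw); d=W[:,:2]-O; X=d@[np.cos(a),np.sin(a)]; Y=d@[-np.sin(a),np.cos(a)]
        q=W[(abs(Y)<.009)&(abs(X+.125)<.006)&(W[:,2]<.07)]
        print(n,nm,'paddle z',np.median(q[:,2]))
    q=W[(abs(W[:,0]-.542)<.09)&(abs(W[:,1]+.242)<.09)&(W[:,2]>.07)&(W[:,2]<.09)]
    if len(q)>30: print('pack top',rect(q),np.median(q,0),'tilt',np.linalg.lstsq(np.c_[q[:,:2]-q[:,:2].mean(0),np.ones(len(q))],q[:,2],rcond=None)[0])
    q=W[(abs(W[:,0]-.6476)<.06)&(abs(W[:,1]-.134)<.07)&(W[:,2]>.07)&(W[:,2]<.085)]
    print('short pack',rect(q))
cv2.imwrite('pics/p7.png',np.hstack([cv2.resize(c['img'][...,::-1],(400,300)),cv2.resize(t['img'][...,::-1],(400,300))]))
```

```text
18.55 [ 0.39907093 -0.23392961  0.20815413] [ 0.74748152 -0.32925875  0.17587096] 0.08964803279427536
scene tall paddle z 0.024216236008514302
scene short paddle z 0.05256919861610965
pack top (array([ 545.1, -242.5]), array([98.8, 61.7]), 84.56) [ 0.54949544 -0.2397503   0.07783878] tilt [-0.02905472 -0.00565399  0.07755188]
short pack (array([649.6, 133.3]), array([100.1,  62.1]), 83.06)
top tall paddle z 0.026938870087239386
top short paddle z 0.055733743873680464
pack top (array([ 542.5, -242.8]), array([99.8, 61.2]), 85.06) [ 0.54181725 -0.24189463  0.07892304] tilt [-0.00426894 -0.00347531  0.07881459]
short pack (array([642.6, 137.8]), array([108. ,  71.8]), 84.94)
```

View pics/p7.png

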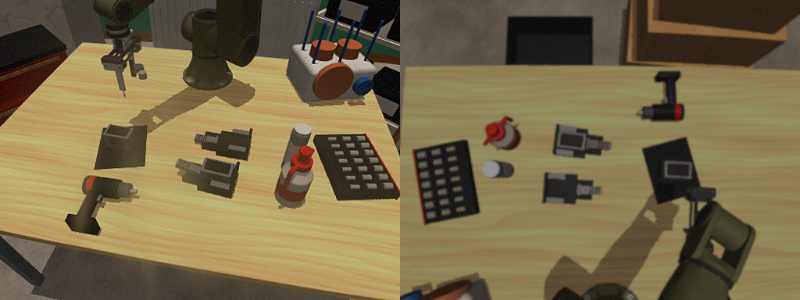

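The pack stands upright in the middle of the mat (top view ~(678,170)). The tall paddle is down, the short one is up, and nothing else has moved.

```bash
python3 -c "
from h import *
print(ctrl.hand_in())"
```

```text
the job is handed in; nothing more can be done
None
```

The tall pack is out of its dock and standing upright in the middle of the mat, with its paddle latched down. I handed the job in at about 18.7 s; no verdict is reported.

- **Paddle:** I pressed it down slowly until it snapped, then let go. It read 24–27 mm high afterwards (26 mm expected), so it has stayed down by itself.
- **Pack:** I gripped it across its 60 mm width and pulled it straight out about 80 mm. The highest pull I read was about 17 N. I then lifted it and lowered it onto the mat in sub-millimetre steps, with about 5 N at contact.
- **Placement:** The last top view puts the pack within about 1 mm of the measured mat centre, with its top 79 mm above the bench and level.
- **Everything else:** The short pack's paddle is still up at 52–56 mm. In the last picture the short pack, sprayer, can and wrench show no visible movement. The gripper was open, clear of everything and reading no load.

**Checks that disagreed:**
- The last top-view outline of the short pack came out larger than before (108 x 72 mm instead of 100 x 61 mm). I put this down to stray edge points, because the other camera gave its usual size and place within 2 mm.
- The scene camera showed a slight tilt of the tall pack's top (0.03), but the top camera showed only 0.004.

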